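# Mix the paint pots on the hand-cranked carousel and park it at the pointer

## Robot

A 6-joint arm with a two-finger parallel gripper is mounted at the origin on the work surface. World frame = base frame: x ahead of the robot, y to its left, z up, the work surface at z = 0. Lengths are in mm, angles in rad, forces in N, time in s.
With the tool pointing down it reaches from about 300 to 850 mm from the base axis. Payload 4.2 kg.
Tool frame: the origin (TCP) lies midway between the tips of the shut fingers; the grasp point (between the pads) lies 19 mm behind it; z points along the fingers, y is the line along which they close (so a half turn about z gives the same grasp; the last joint's range is limited). The gripper opens to 91 mm and grips with 3 to 60 N. Pads are 32 mm wide; open, the fingers measure 118 mm over their backs; the gripper's body (76 mm by 178 mm) begins 60 mm behind the grasp point.
Start: joints at [1.157, 0.32, 1.565, -0, 1.257, -0.02], TCP at [220.631, 531.004, 213.976] pointing down, gripper open.
Joint ranges: [-3.11, 3.11], [-0.84, 2.01], [0.21, 2.61], [-1.34, 4.49], [0.05, 2.63], [-2.56, 2.56]. Speed limits (rad/s): [2.57, 2.57, 3.14, 3.14, 3.14, 3.14].

## Interface

Orientations are given as [roll, pitch, yaw] about the fixed x, y, z axes, in that order (R = Rz(yaw) Ry(pitch) Rx(roll)).
In Python, from cell import * gives the robot as it stands. The module is installed in compiled form; this text tells all that it offers.
- The arm moves only by the tool apply_moves, never from a script. Its argument "series" is a list of rows, each a list of 7 numbers: the shift along the world's x, y, z normalised to -1 to 1, where 1 is 500 mm, then the turn, a rotation vector about the world's x, y, z normalised to -1 to 1, where 1 is 45 degrees, then the opening, from 0 (shut) to 1 (fully open). A call has 1 to 12 rows; each row shifts and turns the commanded pose from where the row before left it; what a row does not reach is not made up. A row lasts 1/10 s, in which the tool goes at most 50 mm and 8.59 degrees, less where a joint would pass 70% of its speed; a pose out of reach is approached as far as the arm can. A call with a number of a shift or a turn outside -1 to 1 is refused whole. A call with a gripper value outside its range is refused whole. The fingers move at their own pace and stop on an object; the grip force is fixed at half the most. Time passes only in rows, so rows that do not move let the fingers close. It gives the time, the measured TCP pose, the force, the opening and the grip force at its end, in the units of the state.
- observe(): the state, without advancing time (a new reading comes with each control period).
- camera(name): name is "scene" or "top"; returns the picture (400x640x3 uint8, blue, green, red); there is no depth.
- camera_model(name): a dict with "intrinsics" (3x3 intrinsics, pixels), "R" (3x3) and "t" (3): a world point X has camera coordinates R X + t. Camera axes: x right, y down, z forward; pixel columns grow to the right and rows downward; lengths in mm; the calibration is good to about 2 mm. A picture is of the moment at which its call begins. camera_model takes no time and is no camera call.
- hand_in(): hands the job in; it is judged then, once.
Trained networks look in the newest picture that a camera, given by its name, has taken for a name from the list of things; names that differ only in an ending like _2 or _b are one class to them, and where a whole thing is asked for, a point or a joint stands for the part that bears it (a point fixed in the world has none). Each returns a list of dicts, best first, with "score" (0 to 1); they miss things now and then, are a little off and sometimes report something else, mostly with a low value. They report only what shows in the picture. A call takes as long as a camera call.
- look_for(camera, target): "pixel" ([column, row] in pixels, amid what is visible of it).
- silhouettes(camera, target): "mask" (400x640 bool, what is visible of it) and "pixel" ([column, row] in pixels, amid what is visible of it).
The state is a dict: "time": time; "joints": joint angles; "qvel": joint speeds; "tau": joint torques, N m; "eef_pos": TCP position; "tcp_rot": TCP orientation; "wrist_force": force on the tool from outside, world axes, zero at the start; "wrist_torque": the same for the moment, N m; "grip_width": opening from 0.0 (shut) to 1.0 (fully open); "finger_force": force on a finger pad.
Only numpy, scipy, OpenCV 4.12 (cv2) and the standard library are available. Lean on these libraries where they do the work, as an engineer would, in place of code of your own. Each camera call takes 0.05 s, during which the arm holds its last target. There are 200 camera calls.

## Task

Grip the wooden crank knob and crank the tilted paint-pot carousel anticlockwise (seen from above) until the tray itself turns at 20 turns a minute, and keep it evenly between 17 and 23 turns a minute for at least six seconds without a break, never letting it exceed 28 or run backwards. Then bring it to a stop with the raised steel bar on the tray's rim (in the one place without a pot) right at the stand's pointer, and let go of the knob with everything at rest. Work it by the crank only, without touching the tray or the pots, and leave the mug, marker box and paint set where they are.

Things in the scene. Friction and masses are not known exactly. Their poses are not given: they have to be found in the camera images.
- stand: Fixed grey cast stand of the carousel, foot 210 mm across, with an arm carrying the pointer; place and yaw vary. Origin: centre of its underside on the table; z up; its -x axis points level towards the pointer. Tray and crank turn about one axis that starts 30 mm above this origin and leans 15 degrees from vertical towards the pointer side (-x).
- pointer (a point): Tip of the fixed dark steel pointer finger on the stand, at the lowest side of the tilted tray just outside its rim, 145 mm from the turning axis, 156 mm from the stand's origin along its -x and about 50 mm above the table.
- carousel (a joint): Tray angle in rad about the leaning axis, counted on without limit; grows anticlockwise seen from above; the bar is at the pointer at 0 and at every whole turn (2 pi). Starts at rest. Bearing drag 0.06 N m dry plus 0.004 N m per rad/s. The empty place puts the tray out of balance: gravity adds +0.039 N m x sin(angle) (the bar wants to go uphill); the drag holds it where it stands.
- tab (a point): Outer end of the raised dark steel bar (60 mm long towards the axis, 24 mm wide, 12 mm high) that lies on the tray's rim in the one place where no pot stands; 139 mm from the turning axis and 72 mm above the table: the mark that must end at the pointer.
- knob_grip (a point): Grip point on the round wooden crank knob, which stands parallel to the leaning axis (24 to 28 mm thick, 50 mm long): on its centre line 30 mm above its foot and 20 mm below its top, 60 mm from the axis. It swivels freely on the arm, so the gripper keeps its heading going round. The crank must turn at 2.4 to 4.9 rad/s, varying within each turn, to keep the tray at 2.1 rad/s.
- tray: The turning tray, not to be touched: aluminium disc 280 mm across with five fixed closed white pots, grey lids 66 mm wide, 98 mm from the axis. Origin on the axis at its foot (30 mm over the table), z along the axis, -x to the bar; tray top at z 60 mm, lid tops at z 126 mm. 2.4 kg, inertia 0.024 kg m2 about the axis; the filling, so mass, inertia and imbalance, varies 30 %.
- mug: Bystander: white mug, 80 mm across, 92 mm high; origin at the centre of its underside.
- marker_box: Bystander: black open box of markers, 110 x 160 mm, 75 mm high (markers up to 106 mm); origin at the centre of its underside.
- paint_set: Bystander: flat black tray of paint tablets, 120 x 220 mm, 22 mm high; origin at the centre of its underside.
- crank: Flat steel crank arm on a grey hub above the pots, same axis and origin as the tray, z along the axis, +x to the knob, arm top at z 162 mm. Turns freely all round; an oil slip coupling is its only link to the tray: torque 0.04 N m per rad/s of speed difference (plus 0.006 N m dry), so the tray lags, coasts on, and a slower or halted crank brakes it.
- crank_centre (a point): Fixed point on the turning axis, centre of the circle of 60 mm radius (tilted 15 degrees, low on the pointer side) that knob_grip goes round: 50 mm from the stand's origin along the stand's -x, 216 mm above the table. Axes parallel to the stand's.

How it is judged:
By the outcome, as a careful person would: the job done as asked, in the order asked, and still so for the second after the job is handed in, with the robot touching nothing.
It also fails if it takes over 58 s, if anything falls off the work surface, if the arm or the gripper's body presses on something with over 40 N, if the wrist force passes 120 N, or if a joint passes its speed limit or range.

## Working session

There is one attempt and no reset: what is moved stays moved. The work goes in short steps, Python scripts to look and compute and a tool call to move; the robot and the scene stay as the last step left them, time stands still between calls to the robot, and variables do not carry over. Pictures are saved under pics/ and viewed, at most 10 in all, crops included, and the job is handed in when it is done.

Besides the shell and the picture viewer there is one more tool, called as name([rows], argument=value, ...), one row to a line, values as JSON. apply_moves: Moves the arm, as the interface text tells. Scaled input: -1 to 1 covers 500 mm each way for a shift and 45 degrees each way for a turn. Its arguments: {"type":"object","properties":{"series":{"type":"array"}},"required":["series"]}

```bash
mkdir -p pics; python3 - <<'E'
from cell import *
import cv2,numpy as np
s=observe();print({k:np.round(v,3) for k,v in s.items()})
for c in("top","scene"):
    im=camera(c);cv2.imwrite(f"pics/{c}0.png",im)
    m=camera_model(c);print(c,{k:np.round(v,3).tolist() for k,v in m.items()})
    for n in("stand","pointer","tab","knob_grip","tray","crank","mug","marker_box","paint_set","crank_centre"):
        try:print(n,[(round(d["score"],2),np.round(d["pixel"],1).tolist()) for d in look_for(c,n)[:3]])
        except Exception as e:print(n,e)
print(observe()["time"])
E
```

```text
{'time': np.float64(0.0), 'joints': array([ 1.157,  0.32 ,  1.566, -0.   ,  1.257, -0.02 ]), 'qvel': array([ 0.   , -0.001, -0.001, -0.   , -0.002,  0.002]), 'tau': array([-1.0000e-03, -4.1247e+01, -2.3197e+01,  7.3000e-02,  4.6000e-02,
       -0.0000e+00]), 'eef_pos': array([220.458, 530.539, 213.146]), 'tcp_rot': array([-3.14 ,  0.   ,  2.748]), 'wrist_force': array([-0.864, -0.414, -0.36 ]), 'wrist_torque': array([-0.017, -0.044, -0.047]), 'finger_force': np.float64(0.0), 'grip_width': np.float64(1.004)}
top {'intrinsics': [[434.814, 0.0, 324.663], [0.0, 434.814, 199.458], [0.0, 0.0, 1.0]], 'R': [[0.006, -1.0, -0.021], [-0.985, -0.002, -0.173], [0.173, 0.022, -0.985]], 't': [11.33, 525.41, 1334.464]}
stand [(0.64, [323.0, 195.4])]
pointer [(0.95, [320.9, 193.7])]
tab [(0.92, [319.5, 189.1])]
knob_grip []
tray [(0.89, [314.4, 190.2])]
crank [(0.8, [324.9, 204.4])]
mug [(0.81, [458.0, 246.1])]
marker_box [(0.89, [193.4, 204.5])]
paint_set [(0.97, [456.2, 188.5])]
crank_centre [(0.94, [319.5, 198.0])]
scene {'intrinsics': [[507.342, 0.0, 323.75], [0.0, 507.342, 194.325], [0.0, 0.0, 1.0]], 'R': [[-0.737, 0.676, 0.004], [0.535, 0.586, -0.609], [-0.414, -0.446, -0.793]], 't': [388.72, -159.147, 2002.379]}
stand [(0.7, [328.2, 221.4]), (0.19, [241.0, 168.4])]
pointer []
tab [(0.57, [322.3, 220.6])]
knob_grip [(0.63, [349.8, 187.4])]
tray [(0.94, [323.9, 222.1])]
crank [(0.69, [335.8, 200.2])]
mug [(0.81, [280.6, 137.1])]
marker_box [(0.57, [423.3, 307.8])]
paint_set [(0.64, [240.3, 166.6])]
crank_centre [(0.63, [329.0, 221.3])]
1.1
```

```bash
python3 - <<'E'
import cv2,numpy as np
a=cv2.imread("pics/top0.png")[110:290,220:420];b=cv2.imread("pics/scene0.png")[120:300,230:430]
cv2.imwrite("pics/crop0.png",cv2.resize(np.vstack([a]),None,fx=4,fy=3.3333,interpolation=2)[:600]) if 0 else cv2.imwrite("pics/crop0.png",cv2.resize(a[:150],None,fx=4,fy=4,interpolation=2))
cv2.imwrite("pics/crop1.png",cv2.resize(b[:150],None,fx=4,fy=4,interpolation=2))
E
```

```text
(no output)
```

View pics/crop0.png

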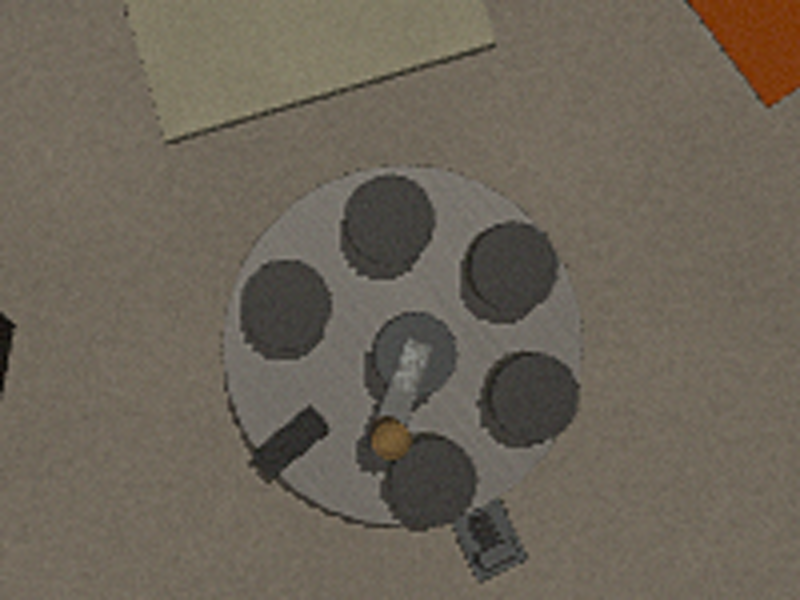

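View pics/crop1.png

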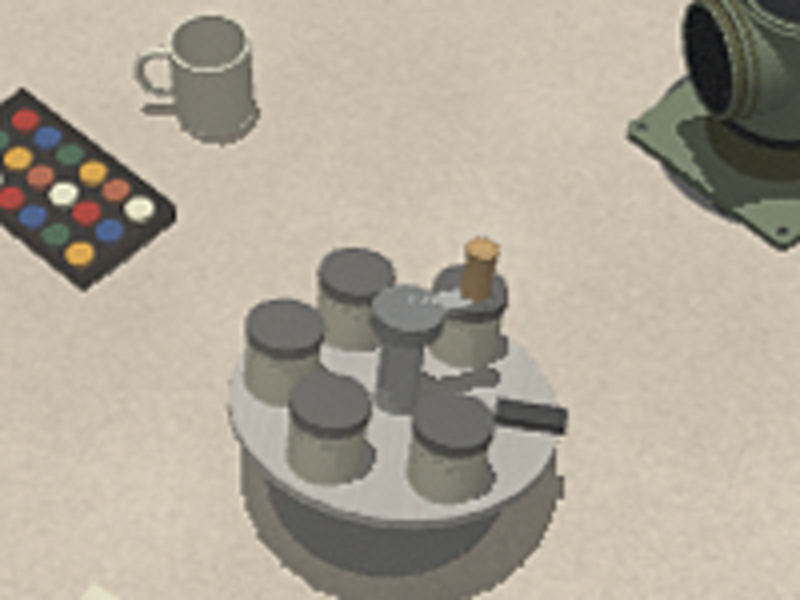

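View pics/scene0.png

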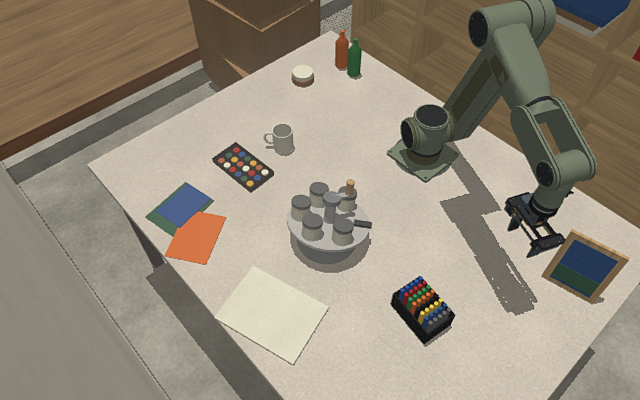

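```bash
cat > car.py <<'E'
import numpy as np,json,cv2
from scipy.spatial.transform import Rotation as Ro
from cell import camera_model
C,S=np.cos(np.radians(15)),np.sin(np.radians(15))
A=np.array([-S,0,C]);U=np.array([-C,0,-S]);V=np.cross(A,U)
def P(p,s,r,th):  # stand pose p=(x,y,yaw); s along axis from tray origin, radius r, angle th from pointer
    th=np.asarray(th,float)[...,None]
    q=np.array([0,0,30.])+s*A+r*(np.cos(th)*U+np.sin(th)*V)
    return q@Ro.from_euler('z',p[2]).as_matrix().T+np.array([p[0],p[1],0])
CM={c:camera_model(c) for c in("top","scene")}
def proj(c,X):
    m=CM[c];Y=np.atleast_2d(X)@np.array(m["R"]).T+np.array(m["t"])
    Y=Y@np.array(m["intrinsics"]).T
    return Y[:,:2]/Y[:,2:]
E
python3 - <<'E'
from car import *
from scipy.optimize import least_squares
o={"top":np.array([220,110]),"scene":np.array([230,120])}
D={"top":dict(lids=[(428,482),(530,400),(511,265),(388,218),(285,308)],knob=(390,438),tab=(264,467)),
"scene":dict(lids=[None,(357,270),(286,323),(330,402),(452,421)],knob=(482,247),tab=(567,418))}
def res(x,full=False):
    p=x[:3];r=[]
    for c in D:
        for i,l in enumerate(D[c]["lids"]):
            if l: r.append(proj(c,P(p,126,98,x[3]+(i+1)*np.pi/3))[0]-(o[c]+np.array(l)/4))
        r.append(proj(c,P(p,212,60,x[4]))[0]-(o[c]+np.array(D[c]["knob"])/4))
        r.append(proj(c,P(p,68,139,x[3]))[0]-(o[c]+np.array(D[c]["tab"])/4))
    r.append(proj("top",P(p,62,145,0.))[0]-(o["top"]+np.array([480,515])/4))
    return np.array(r) if full else np.ravel(r)
best=min((least_squares(res,[530,20,y,-1.2,-.5],loss='soft_l1') for y in(-.6,0,.6)),key=lambda r:r.cost)
print(best.cost,best.x.round(4));print(res(best.x,True).round(1).tolist())
x=best.x
json.dump(x.tolist(),open("fit.json","w"))
print("grip",P(x[:3],192,60,x[4]),"centre",P(x[:3],192,0,0),"axis",P(x[:3],1,0,0)-P(x[:3],0,0,0))
from cell import *
s=observe();print(s["eef_pos"],Ro.from_euler('xyz',s["tcp_rot"]).as_matrix().round(3).tolist())
for c in("top","scene"):
  for n in("mug","marker_box"):pass
# desired tool: z=-A world; y options
a=Ro.from_euler('z',x[2]).apply(A)
R0=Ro.from_euler('xyz',[np.pi,0,2.748])
z0=R0.apply([0,0,1]);ax=np.cross(z0,-a);ang=np.arcsin(np.linalg.norm(ax));rv=ax/np.linalg.norm(ax)*ang
print("min tilt rotvec /45deg",rv/(np.pi/4))
R1=Ro.from_rotvec(rv)*R0;print("tool y after",R1.apply([0,1,0]))
t=P(x[:3],0,1,x[4]+np.pi/2)-P(x[:3],0,0,0);print("tangent fwd",t)
E
```

```text
6.256572869865039 [ 5.420266e+02  3.318610e+01  4.540000e-01 -1.324900e+00  3.062300e+01]
[[0.4, -0.3], [0.4, -1.0], [-0.0, -0.0], [-0.4, -0.2], [-0.7, -1.3], [-0.4, 0.3], [-0.7, -1.4], [0.3, -0.6], [0.2, -0.6], [0.5, -1.3], [0.9, -1.4], [0.5, -1.2], [-1.2, -0.4], [0.0, -0.4]]
grip [442.0708233   31.97062389 204.5604656 ] centre [497.36774929  11.39153305 215.45775865] axis [-0.23259842 -0.11351332  0.96592583]
[220.61627654 530.98941647 213.97003099] [[-0.923, 0.384, 0.0], [0.384, 0.923, 0.0], [-0.0, 0.0, -1.0]]
min tilt rotvec /45deg [ 1.46193925e-01 -2.99563762e-01 -2.70146820e-17]
tool y after [0.36055132 0.91233342 0.19403732]
tangent fwd [-0.31068146 -0.93245703 -0.18439336]
```

apply_moves([
  [0.035,-0.084,0.0065,0.0122,-0.025,0,1],
  [0.035,-0.084,0.0065,0.0122,-0.025,0,1],
  [0.035,-0.084,0.0065,0.0122,-0.025,0,1],
  [0.035,-0.084,0.0065,0.0122,-0.025,0,1],
  [0.035,-0.084,0.0065,0.0122,-0.025,0,1],
  [0.035,-0.084,0.0065,0.0122,-0.025,0,1],
  [0.035,-0.084,0.0065,0.0122,-0.025,0,1],
  [0.035,-0.084,0.0065,0.0122,-0.025,0,1],
  [0.035,-0.084,0.0065,0.0122,-0.025,0,1],
  [0.035,-0.084,0.0065,0.0122,-0.025,0,1],
  [0.035,-0.084,0.0065,0.0122,-0.025,0,1],
  [0.035,-0.084,0.0065,0.0122,-0.025,0,1],
])

```text
time: 2.3
eef_pos: [430.9, 25.2, 253.6]
tcp_rot: [2.942, 0.174, 2.73]
wrist_force: [1.4, 0.5, -1.3]
grip_width: 0.998
finger_force: 0.0
```

```bash
cat >> car.py <<'E'
def poly(img,c,X,v):
    cv2.fillPoly(img,[np.round(cv2.convexHull(proj(c,X).astype(np.float32))*16).astype(np.int32)],v,lineType=8,shift=4)
ring=np.linspace(0,2*np.pi,40)
def circ(p,s,r,off=0,th=0): return P(p,s,off,th)+(P(p,s,r,ring)-P(p,s,0,0))
def labels(c,p,th,phi=None):
    L=np.zeros((400,640),np.uint8)
    poly(L,c,circ(p,60,150),1);poly(L,c,circ(p,60,140),2)
    d=lambda w,r:P(p,60,r,th)+w*(P(p,0,1,th+np.pi/2)-P(p,0,0,0))
    up=12*(P(p,1,0,0)-P(p,0,0,0))
    b=np.array([d(w,r) for w in(-12,12) for r in(79,139)]);poly(L,c,np.vstack([b,b+up]),3)
    m=CM[c];its=[]
    for i in range(1,6):
        its.append((th+i*np.pi/3,98))
    its.append((0,0))
    its.sort(key=lambda k:-(np.array(m["R"])@P(p,100,k[1],k[0])+m["t"])[2])
    for t,r in its:
        if r: poly(L,c,np.vstack([circ(p,61,30,r,t),circ(p,112,30,r,t)]),4);poly(L,c,np.vstack([circ(p,112,33,r,t),circ(p,126,33,r,t)]),5);poly(L,c,circ(p,126,33,r,t),6)
        else: poly(L,c,np.vstack([circ(p,61,18),circ(p,150,18)]),7);poly(L,c,np.vstack([circ(p,146,32),circ(p,156,32)]),7)
    if phi is not None:
        poly(L,c,np.vstack([circ(p,162,12,60,phi),circ(p,212,12,60,phi)]),8)
    return L
def cost(im,c,p,th,phi=None,mask=None):
    L=labels(c,p,th,phi);k=L>0
    if mask is not None:k&=~mask
    l=L[k];g=im[k].astype(float);n=np.bincount(l,minlength=9)+1e-9
    mu=np.stack([np.bincount(l,g[:,j],minlength=9)/n for j in range(3)],1)
    return np.minimum(((g-mu[l])**2).sum(1),9000).mean()
E
python3 - <<'E'
from car import *
from cell import observe
from scipy.optimize import minimize
ims={c:cv2.imread(f"pics/{c}0.png") for c in CM}
x=np.array(json.load(open("fit.json")));x[4]-=10*np.pi
sc=np.array([4,4,.03,.03,.05])
for c in CM:print(c,cost(ims[c],c,x[:3],x[3],x[4]))
f=lambda d,cs=("top","scene"):sum(cost(ims[c],c,(x+d*sc)[:3],(x+d*sc)[3],(x+d*sc)[4])/cost(ims[c],c,x[:3],x[3],x[4]) for c in cs)
sim=np.vstack([np.zeros(5),np.eye(5)])-.3
for cs in(("top","scene"),("top",),("scene",)):
    r=minimize(f,np.zeros(5),args=(cs,),method="Nelder-Mead",options=dict(initial_simplex=sim*1.5,maxiter=300,xatol=.01,fatol=1e-5))
    print(cs,r.fun,(x+r.x*sc).round(4))
    if len(cs)==2: y=x+r.x*sc
json.dump(y.tolist(),open("fit.json","w"))
print("grip",P(y[:3],192,60,y[4]),"centre",P(y[:3],192,0,0))
for c in CM:
    g=ims[c].copy();L=labels(c,y[:3],y[3],y[4]);e=cv2.morphologyEx(L,cv2.MORPH_GRADIENT,np.ones((2,2)))>0;g[e]=(0,0,255)
    u=proj(c,P(y[:3],80,0,0))[0].astype(int);cv2.imwrite(f"pics/ov_{c}.png",cv2.resize(g[u[1]-60:u[1]+60,u[0]-65:u[0]+65],None,fx=4,fy=4,interpolation=0))
cv2.imwrite("pics/ov.png",cv2.resize(np.hstack([cv2.imread("pics/ov_top.png"),cv2.imread("pics/ov_scene.png")]),(800,369)))
s=observe();print(s["time"],s["eef_pos"],s["tcp_rot"],s["joints"])
E
```

```text
top 660.3527366404917
scene 1580.635835343898
('top', 'scene') 1.893606838019133 [ 5.407708e+02  3.259210e+01  4.520000e-01 -1.322300e+00 -8.366000e-01]
('top',) 0.9003696841192053 [ 5.405882e+02  3.315740e+01  4.259000e-01 -1.298900e+00 -8.269000e-01]
('scene',) 0.932848876590779 [ 5.423085e+02  3.240840e+01  4.779000e-01 -1.355000e+00 -8.344000e-01]
grip [441.68399641  34.00187366 205.05376503] centre [496.06737622  10.88900026 215.45775865]
2.3 [430.93254373  25.16893468 253.64464926] [2.94172023 0.17446571 2.73024899] [-0.06981473 -0.06188989  1.94815776  0.15236865  1.02969792 -1.31059229]
```

View pics/ov.png

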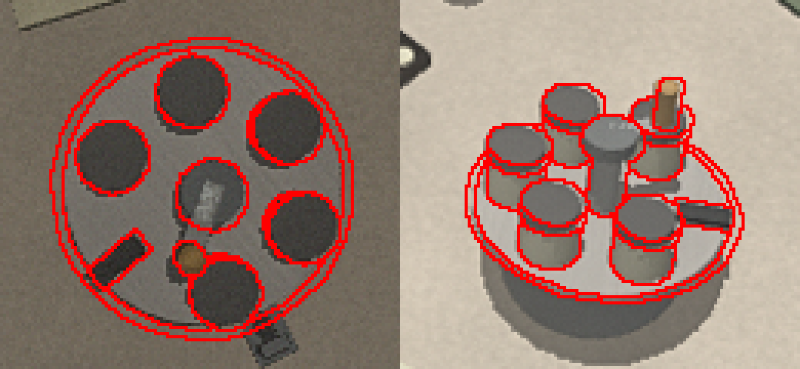

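apply_moves([
  [0.0097,0.005,-0.043,0,0,0,1],
  [0.0097,0.005,-0.043,0,0,0,0.8],
  [0.0097,0.005,-0.043,0,0,0,0.6],
  [0,0,0,0,0,0,0.45],
  [0,0,0,0,0,0,0.39],
  [0,0,0,0,0,0,0.35],
  [0,0,0,0,0,0,0.31],
  [0,0,0,0,0,0,0.27],
  [0,0,0,0,0,0,0.2],
  [0,0,0,0,0,0,0],
  [0,0,0,0,0,0,0],
])

```text
time: 3.4
eef_pos: [445.3, 34.5, 188.9]
tcp_rot: [2.943, 0.173, 2.731]
wrist_force: [-2.1, -0.5, 3.8]
grip_width: 0.284
finger_force: 30.0
```

```bash
python3 - <<'E'
from car import *
from cell import *
s=observe();y=np.array(json.load(open("fit.json")))
print(s["time"],s["eef_pos"],s["tcp_rot"],s["wrist_force"],s["wrist_torque"],s["grip_width"],s["finger_force"])
Rt=Ro.from_euler('xyz',s["tcp_rot"])
g=s["eef_pos"]-19*Rt.apply([0,0,1]);a=Ro.from_euler('z',y[2]).apply(A)
print("tool z",Rt.apply([0,0,1]),"a",a);d=g-P(y[:3],192,0,0);h=d@a;w=d-h*a
e=lambda th:P(y[:3],0,1,th)-P(y[:3],0,0,0)
print("h",h,"r",np.linalg.norm(w),"phi",np.arctan2(w@e(np.pi/2),w@e(0.)))
im=camera("scene");cv2.imwrite("pics/s1.png",im)
t=np.arange(-1.6,-1.0,.01);k=[cost(im,"scene",y[:3],v,y[4]) for v in t];print("theta",t[np.argmin(k)])
im2=camera("top");cv2.imwrite("pics/t1.png",im2)
k=[cost(im2,"top",y[:3],v,y[4]) for v in t];print("theta top",t[np.argmin(k)])
cv2.imwrite("pics/v1.png",np.hstack([cv2.resize(im[120:270,230:430],None,fx=2,fy=2),cv2.resize(im2[120:270,220:420],None,fx=2,fy=2)]))
E
```

```text
3.4 [445.31300315  34.51359946 188.90244422] [2.9426923  0.17293301 2.73063407] [-2.1114021  -0.45790103  3.77235826] [-0.08423605  0.26167297 -0.02420358] 0.284006553007604 30.000470907325507
tool z [ 0.23357076  0.11375406 -0.96566284] a [-0.23283026 -0.11303702  0.96592583]
h 2.496224806679681 r 59.7326413817409 phi -0.8136302329887933
theta -1.3399999999999999
theta top -1.3299999999999998
```

View pics/v1.png

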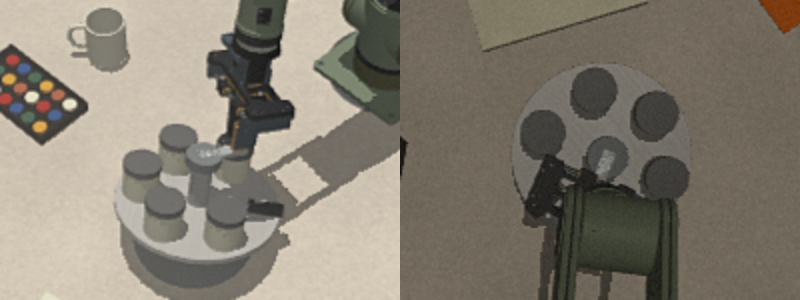

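```bash
cat > plan.py <<'E'
import sys
from car import *
from cell import *
from scipy.optimize import least_squares
y=np.array(json.load(open("fit.json")));p=y[:3]
e=lambda th:P(p,0,1,th)-P(p,0,0,0)
PH0=-0.8136;X0=np.array([445.181,34.504,188.476]);CEN=X0-60*e(PH0);RAD=60.4
a=np.cross(e(0.),e(np.pi/2))
try:st=json.load(open("st.json"))
except OSError:st=dict(t0=None,seg=[],xyz=X0.tolist(),phi=PH0,meas=[],par=[.039,.06,.024,.04,-1.335],lag=.03)
P0=np.array([.039,.06,.024,.04,-1.335]);SG=np.array([.006,.004,.004,.002,.015])
DT=.002
def wrap(d):return (d+np.pi)%(2*np.pi)-np.pi
def step(th,w,wc,q):
    k,Td,I,b=q[:4];T=b*(wc-w)+.006*np.tanh((wc-w)/.05)+k*np.sin(th)-.004*w
    if abs(w)<1e-9 and abs(T)<Td:return th,0.
    s=np.sign(w) if abs(w)>1e-9 else np.sign(T)
    w2=w+DT*(T-s*Td)/I
    if w2*s<0:w2=0.
    return th+DT*w2,w2
def crank(seg,lag):  # speed of crank at DT steps: linear rows, first order lag
    r=np.concatenate([np.full(int(round(d/DT)),(b-c)/d) for d,c,b in seg]) if seg else np.zeros(0)
    o=np.zeros(len(r));v=0.
    for i,x in enumerate(r):v+=(x-v)*DT/lag;o[i]=v
    return o
def sim(q,seg,lag):
    th,w=q[4],0.;H=[(th,w)]
    for wc in crank(seg,lag):
        th,w=step(th,w,wc,q);H.append((th,w))
    return np.array(H)
def theta(im,c,guess,phi,span=.35):
    t=guess+np.arange(-span,span,.02);k=[cost(im,c,p,v,phi) for v in t];i=int(np.argmin(k))
    t=t[i]+np.arange(-.03,.031,.005);k=[cost(im,c,p,v,phi) for v in t];f=np.polyfit(t-t[6],k,2)
    return t[6]-f[1]/2/f[0] if f[0]>0 and abs(f[1]/2/f[0])<.03 else t[int(np.argmin(k))]
def look(cams="scene"):
    for c in cams.split(","):
        H=sim(st["par"],st["seg"],st["lag"]);im=camera(c);g=H[-1,0];m=theta(im,c,g,None)
        T=sum(s[0] for s in st["seg"]);st["meas"].append([T,m]);cv2.imwrite(f"pics/r_{c}_{T:.2f}.png",im)
        st["seg"].append([.05,st["phi"],st["phi"]]);print(c,"T",round(T,2),"theta meas",round(m,3),"model",g.round(3),"w",H[-1,1].round(3))
def refit():
    M=np.array(st["meas"])
    def res(q):
        H=sim(q,st["seg"],st["lag"]);return np.r_[(H[np.round(M[:,0]/DT).astype(int),0]-M[:,1])/.02,(q-P0)/SG]
    r=least_squares(res,st["par"],x_scale=SG,diff_step=1e-3,max_nfev=12,loss="soft_l1");st["par"]=r.x.tolist()
    n=len(M);print("par k,Td,I,b,th0",np.round(r.x,4),"res",(res(r.x)[:n]*.02).round(3)[-8:])
def now():
    s=observe();g=s["eef_pos"]-CEN;ph=np.arctan2(g@e(np.pi/2),g@e(0.))
    print("t",round(float(s["time"]),2),"F",np.round(s["wrist_force"],1),"tau",np.round(s["wrist_torque"],2),"r",np.linalg.norm(g-(g@a)*a).round(2),"h",(g@a).round(2),"phi lag",wrap(st["phi"]-ph).round(3),"grip",round(float(s["grip_width"]),3))
def emit(phis):
    xyz=np.array(st["xyz"]);rows=[]
    for f in phis:
        d=np.round((CEN+RAD*e(f)-xyz)/500,3);xyz=xyz+500*d;rows.append("[%g, %g, %g, 0, 0, 0, 0]"%tuple(d))
        st["seg"].append([.1,st["phi"],float(f)]);st["phi"]=float(f)
    st["xyz"]=xyz.tolist();print("["+", ".join(rows)+"]")
def plan(ref,cap=6.,kp=2.):  # ref: wanted tray speed at the end of every row (rad/s)
    q=st["par"];H=sim(q,st["seg"],st["lag"]);th,w=H[-1];v=(crank(st["seg"],st["lag"]) if st["seg"] else [0.])[-1]
    ph=st["phi"];out=[];ws=[]
    for r in ref:
        best=None
        for c in np.arange(0,cap+.01,.05):  # crank speed for this row: hit ref at a look-ahead of 0.15 s
            t,u,x=th,w,v
            for i in range(75):
                x+=(c-x)*DT/st["lag"];t,u=step(t,u,x,q)
                if i==49:s1=(t,u,x)
            j=(u-r)**2+.0004*(c-v)**2
            if best is None or j<best[0]:best=(j,c,s1)
        _,c,(th,w,v)=best;ph+=c*.1;out.append(ph);ws.append((round(c,2),round(w,2)))
    print("crank,tray",ws,"theta end",round(th,3));emit(out)
def save():json.dump(st,open("st.json","w"))
E
python3 - <<'E'
from plan import *
now()
plan(np.minimum(2.0,np.arange(1,13)*.17+.1));save()
E
```

```text
t 3.5 F [-2.1 -0.5  4.4] tau [-0.07  0.28  0.03] r 59.84 h 0.36 phi lag 0.002 grip 0.28
crank,tray [(np.float64(4.05), np.float64(0.14)), (np.float64(3.8), np.float64(0.35)), (np.float64(3.85), np.float64(0.53)), (np.float64(4.05), np.float64(0.7)), (np.float64(4.15), np.float64(0.87)), (np.float64(4.3), np.float64(1.04)), (np.float64(4.45), np.float64(1.21)), (np.float64(4.55), np.float64(1.38)), (np.float64(4.65), np.float64(1.55)), (np.float64(4.7), np.float64(1.72)), (np.float64(4.7), np.float64(1.89)), (np.float64(3.95), np.float64(1.97))] theta end -0.099
[[-0.008, -0.047, -0.007, 0, 0, 0, 0], [0.011, -0.045, -0.003, 0, 0, 0, 0], [0.027, -0.037, 0.002, 0, 0, 0, 0], [0.04, -0.027, 0.007, 0, 0, 0, 0], [0.048, -0.008, 0.01, 0, 0, 0, 0], [0.048, 0.014, 0.013, 0, 0, 0, 0], [0.039, 0.034, 0.014, 0, 0, 0, 0], [0.021, 0.049, 0.011, 0, 0, 0, 0], [-0.004, 0.055, 0.005, 0, 0, 0, 0], [-0.028, 0.049, -0.001, 0, 0, 0, 0], [-0.046, 0.032, -0.007, 0, 0, 0, 0], [-0.045, 0.007, -0.01, 0, 0, 0, 0]]
```

apply_moves([
  [-0.008,-0.047,-0.007,0,0,0,0],
  [0.011,-0.045,-0.003,0,0,0,0],
  [0.027,-0.037,0.002,0,0,0,0],
  [0.04,-0.027,0.007,0,0,0,0],
  [0.048,-0.008,0.01,0,0,0,0],
  [0.048,0.014,0.013,0,0,0,0],
  [0.039,0.034,0.014,0,0,0,0],
  [0.021,0.049,0.011,0,0,0,0],
  [-0.004,0.055,0.005,0,0,0,0],
  [-0.028,0.049,-0.001,0,0,0,0],
  [-0.046,0.032,-0.007,0,0,0,0],
  [-0.045,0.007,-0.01,0,0,0,0],
])

```text
time: 4.7
eef_pos: [496.1, 71.9, 205.4]
tcp_rot: [2.946, 0.175, 2.734]
wrist_force: [0.3, -12.1, 2.0]
grip_width: 0.282
finger_force: 30.0
```

```bash
python3 - <<'E'
from plan import *
now();look();now();refit()
plan([1.9]*12);save()
E
```

```text
t 4.7 F [  0.3 -12.1   2. ] tau [-2.19  0.01 -0.55] r 59.7 h 0.3 phi lag -0.007 grip 0.282
scene T 1.2 theta meas -0.479 model -0.099 w 1.967
t 4.75 F [-7.4 -7.5  6.8] tau [-1.2   0.54 -0.23] r 59.4 h 0.23 phi lag -0.082 grip 0.287
par k,Td,I,b,th0 [ 0.044   0.0621  0.0269  0.0369 -1.3371] res [0.003]
crank,tray [(np.float64(6.0), np.float64(1.47)), (np.float64(5.65), np.float64(1.76)), (np.float64(3.95), np.float64(1.87)), (np.float64(3.4), np.float64(1.89)), (np.float64(3.15), np.float64(1.9)), (np.float64(2.95), np.float64(1.9)), (np.float64(2.8), np.float64(1.9)), (np.float64(2.65), np.float64(1.9)), (np.float64(2.5), np.float64(1.9)), (np.float64(2.45), np.float64(1.9)), (np.float64(2.45), np.float64(1.9)), (np.float64(2.45), np.float64(1.9))] theta end 1.779
[[-0.065, -0.023, -0.019, 0, 0, 0, 0], [-0.039, -0.053, -0.015, 0, 0, 0, 0], [-0.007, -0.046, -0.007, 0, 0, 0, 0], [0.009, -0.04, -0.003, 0, 0, 0, 0], [0.019, -0.033, 0.001, 0, 0, 0, 0], [0.026, -0.024, 0.003, 0, 0, 0, 0], [0.03, -0.015, 0.006, 0, 0, 0, 0], [0.031, -0.006, 0.007, 0, 0, 0, 0], [0.029, 0.003, 0.007, 0, 0, 0, 0], [0.027, 0.009, 0.007, 0, 0, 0, 0], [0.024, 0.015, 0.008, 0, 0, 0, 0], [0.019, 0.022, 0.007, 0, 0, 0, 0]]
```

```bash
sed -i 's/span=.35/span=.6/' plan.py; python3 - <<'E'
from plan import *
im=cv2.imread("pics/r_scene_1.20.png")
t=np.arange(-1.4,.6,.05);print([(round(v,2),int(cost(im,"scene",p,v))) for v in t])
m=theta(im,"scene",-.6,None);print(m)
st["seg"]=st["seg"][:13];st["phi"]=st["seg"][12][2]
xyz=np.array(X0)
R=[[-0.008,-0.047,-0.007],[0.011,-0.045,-0.003],[0.027,-0.037,0.002],[0.04,-0.027,0.007],[0.048,-0.008,0.01],[0.048,0.014,0.013],[0.039,0.034,0.014],[0.021,0.049,0.011],[-0.004,0.055,0.005],[-0.028,0.049,-0.001],[-0.046,0.032,-0.007],[-0.045,0.007,-0.01]]
st["xyz"]=(xyz+500*np.sum(R,0)).tolist();st["meas"]=[[1.2,m]];st["lag"]=.012
refit();print(sim(st["par"],st["seg"],st["lag"])[-1]);plan([1.9]*12,cap=5.5);save()
g=im.copy();L=labels("scene",p,m);k=cv2.morphologyEx(L,cv2.MORPH_GRADIENT,np.ones((2,2)))>0;g[k]=(0,0,255)
cv2.imwrite("pics/v2.png",cv2.resize(np.hstack([im[150:270,260:390],g[150:270,260:390]]),None,fx=3,fy=3,interpolation=0))
E
```

```text
[(np.float64(-1.4), 4040), (np.float64(-1.35), 4123), (np.float64(-1.3), 4197), (np.float64(-1.25), 4228), (np.float64(-1.2), 4224), (np.float64(-1.15), 4231), (np.float64(-1.1), 4221), (np.float64(-1.05), 4228), (np.float64(-1.0), 4229), (np.float64(-0.95), 4212), (np.float64(-0.9), 4207), (np.float64(-0.85), 4170), (np.float64(-0.8), 4086), (np.float64(-0.75), 3939), (np.float64(-0.7), 3723), (np.float64(-0.65), 3470), (np.float64(-0.6), 3193), (np.float64(-0.55), 3188), (np.float64(-0.5), 3343), (np.float64(-0.45), 3525), (np.float64(-0.4), 3667), (np.float64(-0.35), 3794), (np.float64(-0.3), 3922), (np.float64(-0.25), 4003), (np.float64(-0.2), 4051), (np.float64(-0.15), 4119), (np.float64(-0.1), 4160), (np.float64(-0.05), 4201), (np.float64(0.0), 4231), (np.float64(0.05), 4240), (np.float64(0.1), 4199), (np.float64(0.15), 4132), (np.float64(0.2), 3989), (np.float64(0.25), 3773), (np.float64(0.3), 3513), (np.float64(0.35), 3214), (np.float64(0.4), 2896), (np.float64(0.45), 2554), (np.float64(0.5), 2507), (np.float64(0.55), 2675)]
-0.5769024106541323
par k,Td,I,b,th0 [ 0.0448  0.06
[... 269 characters left out ...]
float64(3.3), np.float64(1.89)), (np.float64(3.05), np.float64(1.89)), (np.float64(2.9), np.float64(1.89)), (np.float64(2.7), np.float64(1.9)), (np.float64(2.6), np.float64(1.9)), (np.float64(2.5), np.float64(1.9)), (np.float64(2.45), np.float64(1.9))] theta end 1.585
[[-0.061, -0.019, -0.017, 0, 0, 0, 0], [-0.04, -0.05, -0.016, 0, 0, 0, 0], [-0.009, -0.064, -0.009, 0, 0, 0, 0], [0.019, -0.05, -0.002, 0, 0, 0, 0], [0.029, -0.032, 0.004, 0, 0, 0, 0], [0.035, -0.019, 0.006, 0, 0, 0, 0], [0.035, -0.006, 0.008, 0, 0, 0, 0], [0.034, 0.005, 0.008, 0, 0, 0, 0], [0.028, 0.013, 0.009, 0, 0, 0, 0], [0.024, 0.019, 0.008, 0, 0, 0, 0], [0.016, 0.024, 0.006, 0, 0, 0, 0], [0.011, 0.027, 0.006, 0, 0, 0, 0]]
```

View pics/v2.png

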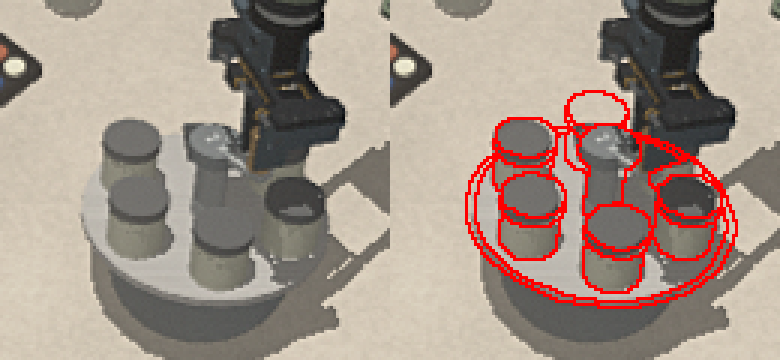

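```bash
sed -i 's/span=.6/span=.5/' plan.py; python3 - <<'E'
from plan import *
now();im=cv2.imread("pics/r_scene_1.20.png");st["seg"]=st["seg"][:13];st["phi"]=st["seg"][12][2]
R=[[-0.008,-0.047,-0.007],[0.011,-0.045,-0.003],[0.027,-0.037,0.002],[0.04,-0.027,0.007],[0.048,-0.008,0.01],[0.048,0.014,0.013],[0.039,0.034,0.014],[0.021,0.049,0.011],[-0.004,0.055,0.005],[-0.028,0.049,-0.001],[-0.046,0.032,-0.007],[-0.045,0.007,-0.01]]
st["xyz"]=(X0+500*np.sum(R,0)).tolist()
a1=theta(im,"scene",.48,None)
ims=camera("scene");cv2.imwrite("pics/s_125.png",ims);a2=theta(ims,"scene",.6,None);st["seg"].append([.05,st["phi"],st["phi"]])
imt=camera("top");cv2.imwrite("pics/t_130.png",imt);t=np.arange(-.5,2,.05);print([(round(v,2),int(cost(imt,"top",p,v))) for v in t if -.2<v<1.2]);a3=theta(imt,"top",.65,None);st["seg"].append([.05,st["phi"],st["phi"]])
print("thetas",a1,a2,a3);now()
st["par"]=P0.tolist();st["meas"]=[[1.2,a1],[1.25,a2],[1.3,a3]];refit();H=sim(st["par"],st["seg"],st["lag"]);print(H[[600,625,650,-1]]);save()
E
```

```text
t 4.75 F [-7.4 -7.5  6.8] tau [-1.2   0.54 -0.23] r 59.4 h 0.23 phi lag -1.955 grip 0.287
[(np.float64(-0.15), 2163), (np.float64(-0.1), 2201), (np.float64(-0.05), 2237), (np.float64(-0.0), 2254), (np.float64(0.05), 2258), (np.float64(0.1), 2260), (np.float64(0.15), 2249), (np.float64(0.2), 2241), (np.float64(0.25), 2230), (np.float64(0.3), 2226), (np.float64(0.35), 2227), (np.float64(0.4), 2234), (np.float64(0.45), 2228), (np.float64(0.5), 2221), (np.float64(0.55), 2187), (np.float64(0.6), 2098), (np.float64(0.65), 1951), (np.float64(0.7), 1801), (np.float64(0.75), 1876), (np.float64(0.8), 1960), (np.float64(0.85), 2033), (np.float64(0.9), 2083), (np.float64(0.95), 2121), (np.float64(1.0), 2166), (np.float64(1.05), 2189), (np.float64(1.1), 2200), (np.float64(1.15), 2208), (np.float64(1.2), 2204)]
thetas 0.4798217352855 0.5936460402334391 0.7059621809048388
t 4.85 F [-1.1 -4.3  1.5] tau [-0.84  0.33 -0.14] r 59.29 h 0.36 phi lag -0.028 grip 0.288
par k,Td,I,b,th0 [ 0.0363  0.0582  0.0159  0.0414 -1.3336] res [-0.003  0.006 -0.005]
[[0.4771246  2.63562105]
 [0.59996155 2.24334548]
 [0.70085622 1.82037249]
 [0.78227328 1.4604387 ]]
```

```bash
sed -i 's/SG=np.array(\[.006,.004,.004,.002/SG=np.array([.008,.005,.006,.003/' plan.py; python3 - <<'E'
from plan import *
refit();plan([1.8,2.0]+[2.05]*10,cap=4.8);save()
E
```

```text
par k,Td,I,b,th0 [ 0.0362  0.0583  0.0163  0.0419 -1.3341] res [-0.003  0.006 -0.004]
crank,tray [(np.float64(3.4), np.float64(1.67)), (np.float64(3.35), np.float64(1.9)), (np.float64(2.95), np.float64(2.0)), (np.float64(2.7), np.float64(2.03)), (np.float64(2.65), np.float64(2.04)), (np.float64(2.7), np.float64(2.05)), (np.float64(2.75), np.float64(2.06)), (np.float64(2.85), np.float64(2.06)), (np.float64(2.95), np.float64(2.06)), (np.float64(3.1), np.float64(2.06)), (np.float64(3.3), np.float64(2.06)), (np.float64(3.45), np.float64(2.06))] theta end 3.16
[[-0.039, -0.008, -0.011, 0, 0, 0, 0], [-0.033, -0.02, -0.01, 0, 0, 0, 0], [-0.022, -0.027, -0.008, 0, 0, 0, 0], [-0.012, -0.029, -0.007, 0, 0, 0, 0], [-0.005, -0.032, -0.005, 0, 0, 0, 0], [0.004, -0.032, -0.002, 0, 0, 0, 0], [0.013, -0.03, -0.001, 0, 0, 0, 0], [0.021, -0.028, 0.002, 0, 0, 0, 0], [0.028, -0.02, 0.005, 0, 0, 0, 0], [0.035, -0.012, 0.006, 0, 0, 0, 0], [0.039, -0, 0.01, 0, 0, 0, 0], [0.037, 0.013, 0.01, 0, 0, 0, 0]]
```

apply_moves([
  [-0.039,-0.008,-0.011,0,0,0,0],
  [-0.033,-0.02,-0.01,0,0,0,0],
  [-0.022,-0.027,-0.008,0,0,0,0],
  [-0.012,-0.029,-0.007,0,0,0,0],
  [-0.005,-0.032,-0.005,0,0,0,0],
  [0.004,-0.032,-0.002,0,0,0,0],
  [0.013,-0.03,-0.001,0,0,0,0],
  [0.021,-0.028,0.002,0,0,0,0],
  [0.028,-0.02,0.005,0,0,0,0],
  [0.035,-0.012,0.006,0,0,0,0],
  [0.039,0,0.01,0,0,0,0],
  [0.037,0.013,0.01,0,0,0,0],
])

```text
time: 6.05
eef_pos: [530.5, -40.4, 201.0]
tcp_rot: [2.942, 0.173, 2.729]
wrist_force: [-6.9, 3.5, 10.9]
grip_width: 0.286
finger_force: 30.0
```

```bash
python3 - <<'E'
from plan import *
now();look("scene");now();refit()
plan([2.08]*12,cap=5.2);save()
E
```

```text
t 6.05 F [-6.9  3.5 10.9] tau [0.73 0.82 0.24] r 61.17 h 0.72 phi lag -0.007 grip 0.286
scene T 2.55 theta meas 2.942 model 3.16 w 2.061
t 6.1 F [-0.4  3.9  7.3] tau [0.64 0.22 0.15] r 60.94 h 0.78 phi lag -0.063 grip 0.282
par k,Td,I,b,th0 [ 0.0282  0.0608  0.0162  0.0406 -1.3343] res [ 0.     0.006 -0.009  0.002]
crank,tray [(np.float64(4.9), np.float64(1.91)), (np.float64(4.1), np.float64(2.05)), (np.float64(4.0), np.float64(2.08)), (np.float64(4.05), np.float64(2.09)), (np.float64(4.15), np.float64(2.09)), (np.float64(4.2), np.float64(2.08)), (np.float64(4.3), np.float64(2.09)), (np.float64(4.3), np.float64(2.08)), (np.float64(4.3), np.float64(2.08)), (np.float64(4.3), np.float64(2.08)), (np.float64(4.25), np.float64(2.08)), (np.float64(4.15), np.float64(2.08))] theta end 5.488
[[0.041, 0.04, 0.015, 0, 0, 0, 0], [0.016, 0.046, 0.009, 0, 0, 0, 0], [-0.003, 0.047, 0.005, 0, 0, 0, 0], [-0.021, 0.044, -0, 0, 0, 0, 0], [-0.037, 0.033, -0.005, 0, 0, 0, 0], [-0.047, 0.015, -0.01, 0, 0, 0, 0], [-0.05, -0.006, -0.012, 0, 0, 0, 0], [-0.042, -0.027, -0.014, 0, 0, 0, 0], [-0.027, -0.043, -0.011, 0, 0, 0, 0], [-0.006, -0.05, -0.008, 0, 0, 0, 0], [0.014, -0.049, -0.002, 0, 0, 0, 0], [0.032, -0.038, 0.003, 0, 0, 0, 0]]
```

apply_moves([
  [0.041,0.04,0.015,0,0,0,0],
  [0.016,0.046,0.009,0,0,0,0],
  [-0.003,0.047,0.005,0,0,0,0],
  [-0.021,0.044,0,0,0,0,0],
  [-0.037,0.033,-0.005,0,0,0,0],
  [-0.047,0.015,-0.01,0,0,0,0],
  [-0.05,-0.006,-0.012,0,0,0,0],
  [-0.042,-0.027,-0.014,0,0,0,0],
  [-0.027,-0.043,-0.011,0,0,0,0],
  [-0.006,-0.05,-0.008,0,0,0,0],
  [0.014,-0.049,-0.002,0,0,0,0],
  [0.032,-0.038,0.003,0,0,0,0],
])

```text
time: 7.3
eef_pos: [463.9, -34.9, 185.5]
tcp_rot: [2.943, 0.172, 2.73]
wrist_force: [0.8, 5.9, 7.5]
grip_width: 0.284
finger_force: 30.0
```

```bash
python3 - <<'E'
from plan import *
now();look("scene");now();refit()
plan([2.08]*12,cap=5.2);save()
E
```

```text
t 7.3 F [0.8 5.9 7.5] tau [ 1.01 -0.29  0.25] r 61.26 h 0.63 phi lag -0.002 grip 0.284
scene T 3.8 theta meas 5.453 model 5.488 w 2.076
t 7.35 F [ 1.6 -7.   1.4] tau [-1.06  0.23 -0.18] r 60.62 h 0.79 phi lag -0.091 grip 0.285
par k,Td,I,b,th0 [ 0.0297  0.0613  0.0152  0.0404 -1.3342] res [ 0.001  0.006 -0.01   0.001  0.   ]
crank,tray [(np.float64(5.2), np.float64(1.85)), (np.float64(4.35), np.float64(2.01)), (np.float64(3.95), np.float64(2.06)), (np.float64(3.7), np.float64(2.07)), (np.float64(3.55), np.float64(2.07)), (np.float64(3.35), np.float64(2.07)), (np.float64(3.25), np.float64(2.07)), (np.float64(3.15), np.float64(2.07)), (np.float64(3.05), np.float64(2.08)), (np.float64(2.95), np.float64(2.07)), (np.float64(2.95), np.float64(2.08)), (np.float64(2.95), np.float64(2.09))] theta end 7.972
[[0.055, -0.025, 0.011, 0, 0, 0, 0], [0.051, 0.003, 0.012, 0, 0, 0, 0], [0.04, 0.021, 0.013, 0, 0, 0, 0], [0.028, 0.034, 0.01, 0, 0, 0, 0], [0.013, 0.04, 0.008, 0, 0, 0, 0], [-0.001, 0.04, 0.004, 0, 0, 0, 0], [-0.013, 0.036, 0.002, 0, 0, 0, 0], [-0.023, 0.031, -0.002, 0, 0, 0, 0], [-0.03, 0.021, -0.005, 0, 0, 0, 0], [-0.033, 0.011, -0.007, 0, 0, 0, 0], [-0.034, 0, -0.008, 0, 0, 0, 0], [-0.033, -0.009, -0.009, 0, 0, 0, 0]]
```

apply_moves([
  [0.055,-0.025,0.011,0,0,0,0],
  [0.051,0.003,0.012,0,0,0,0],
  [0.04,0.021,0.013,0,0,0,0],
  [0.028,0.034,0.01,0,0,0,0],
  [0.013,0.04,0.008,0,0,0,0],
  [-0.001,0.04,0.004,0,0,0,0],
  [-0.013,0.036,0.002,0,0,0,0],
  [-0.023,0.031,-0.002,0,0,0,0],
  [-0.03,0.021,-0.005,0,0,0,0],
  [-0.033,0.011,-0.007,0,0,0,0],
  [-0.034,0,-0.008,0,0,0,0],
  [-0.033,-0.009,-0.009,0,0,0,0],
])

```text
time: 8.55
eef_pos: [474.9, 66.8, 199.8]
tcp_rot: [2.944, 0.176, 2.732]
wrist_force: [3.1, -8.1, 1.7]
grip_width: 0.281
finger_force: 30.0
```

```bash
python3 - <<'E'
from plan import *
now();look("scene");now();refit()
plan([2.09]*12,cap=5.2);plan([2.09]*12,cap=5.2);save()
E
```

```text
t 8.55 F [ 3.1 -8.1  1.7] tau [-1.44 -0.47 -0.39] r 59.7 h 0.33 phi lag 0.002 grip 0.281
scene T 5.05 theta meas 8.022 model 7.972 w 2.085
t 8.6 F [-2.  -9.3  4.2] tau [-1.41 -0.1  -0.33] r 59.66 h 0.24 phi lag -0.051 grip 0.285
par k,Td,I,b,th0 [ 0.0288  0.061   0.0157  0.0405 -1.3341] res [ 0.     0.006 -0.01  -0.001  0.016 -0.005]
crank,tray [(np.float64(3.9), np.float64(1.97)), (np.float64(3.3), np.float64(2.07)), (np.float64(3.2), np.float64(2.09)), (np.float64(3.3), np.float64(2.1)), (np.float64(3.4), np.float64(2.1)), (np.float64(3.55), np.float64(2.1)), (np.float64(3.7), np.float64(2.1)), (np.float64(3.85), np.float64(2.1)), (np.float64(4.0), np.float64(2.11)), (np.float64(4.1), np.float64(2.1)), (np.float64(4.2), np.float64(2.1)), (np.float64(4.3), np.float64(2.1))] theta end 10.601
[[-0.037, -0.027, -0.012, 0, 0, 0, 0], [-0.02, -0.033, -0.009, 0, 0, 0, 0], [-0.009, -0.037, -0.006, 0, 0, 0, 0], [0.003, -0.039, -0.004, 0, 0, 0, 0], [0.016, -0.037, -0.001, 0, 0, 0, 0], [0.029, -0.032, 0.004, 0, 0, 0, 0], [0.039, -0.02, 0.007, 0, 0, 0, 0], [0.045, -0.004, 0.01, 0, 0, 0, 0], [0.
[... 350 characters left out ...]
.15), np.float64(2.08)), (np.float64(4.05), np.float64(2.08)), (np.float64(3.9), np.float64(2.08)), (np.float64(3.75), np.float64(2.08)), (np.float64(3.6), np.float64(2.07)), (np.float64(3.5), np.float64(2.08)), (np.float64(3.35), np.float64(2.09))] theta end 13.102
[[-0.021, 0.047, 0, 0, 0, 0, 0], [-0.039, 0.035, -0.005, 0, 0, 0, 0], [-0.048, 0.015, -0.01, 0, 0, 0, 0], [-0.05, -0.007, -0.013, 0, 0, 0, 0], [-0.041, -0.027, -0.013, 0, 0, 0, 0], [-0.026, -0.041, -0.011, 0, 0, 0, 0], [-0.007, -0.048, -0.007, 0, 0, 0, 0], [0.012, -0.045, -0.003, 0, 0, 0, 0], [0.026, -0.037, 0.002, 0, 0, 0, 0], [0.035, -0.024, 0.006, 0, 0, 0, 0], [0.04, -0.01, 0.008, 0, 0, 0, 0], [0.039, 0.004, 0.01, 0, 0, 0, 0]]
```

apply_moves([
  [-0.037,-0.027,-0.012,0,0,0,0],
  [-0.02,-0.033,-0.009,0,0,0,0],
  [-0.009,-0.037,-0.006,0,0,0,0],
  [0.003,-0.039,-0.004,0,0,0,0],
  [0.016,-0.037,-0.001,0,0,0,0],
  [0.029,-0.032,0.004,0,0,0,0],
  [0.039,-0.02,0.007,0,0,0,0],
  [0.045,-0.004,0.01,0,0,0,0],
  [0.044,0.014,0.012,0,0,0,0],
  [0.035,0.032,0.013,0,0,0,0],
  [0.021,0.045,0.01,0,0,0,0],
  [-0.001,0.051,0.006,0,0,0,0],
])

```text
time: 9.8
eef_pos: [556.9, 24.2, 214.7]
tcp_rot: [2.945, 0.171, 2.731]
wrist_force: [-9.3, -4.2, 6.0]
grip_width: 0.287
finger_force: 30.0
```

apply_moves([
  [-0.021,0.047,0,0,0,0,0],
  [-0.039,0.035,-0.005,0,0,0,0],
  [-0.048,0.015,-0.01,0,0,0,0],
  [-0.05,-0.007,-0.013,0,0,0,0],
  [-0.041,-0.027,-0.013,0,0,0,0],
  [-0.026,-0.041,-0.011,0,0,0,0],
  [-0.007,-0.048,-0.007,0,0,0,0],
  [0.012,-0.045,-0.003,0,0,0,0],
  [0.026,-0.037,0.002,0,0,0,0],
  [0.035,-0.024,0.006,0,0,0,0],
  [0.04,-0.01,0.008,0,0,0,0],
  [0.039,0.004,0.01,0,0,0,0],
])

```text
time: 11.0
eef_pos: [518.0, -45.8, 197.4]
tcp_rot: [2.943, 0.173, 2.729]
wrist_force: [-3.0, 3.1, 8.1]
grip_width: 0.283
finger_force: 30.0
```

```bash
python3 - <<'E'
from plan import *
now()
for i in range(3):plan([2.09]*12,cap=5.2)
save()
E
```

```text
t 11.0 F [-3.   3.1  8.1] tau [0.75 0.52 0.23] r 61.19 h 0.74 phi lag -0.017 grip 0.283
crank,tray [(np.float64(3.2), np.float64(2.08)), (np.float64(3.1), np.float64(2.08)), (np.float64(3.05), np.float64(2.09)), (np.float64(2.95), np.float64(2.08)), (np.float64(2.95), np.float64(2.09)), (np.float64(2.95), np.float64(2.09)), (np.float64(3.0), np.float64(2.09)), (np.float64(3.05), np.float64(2.09)), (np.float64(3.15), np.float64(2.09)), (np.float64(3.3), np.float64(2.1)), (np.float64(3.4), np.float64(2.1)), (np.float64(3.55), np.float64(2.1))] theta end 15.611
[[0.033, 0.015, 0.01, 0, 0, 0, 0], [0.026, 0.025, 0.009, 0, 0, 0, 0], [0.017, 0.032, 0.008, 0, 0, 0, 0], [0.007, 0.034, 0.006, 0, 0, 0, 0], [-0.003, 0.036, 0.003, 0, 0, 0, 0], [-0.014, 0.032, 0.001, 0, 0, 0, 0], [-0.022, 0.029, -0.003, 0, 0, 0, 0], [-0.03, 0.02, -0.004, 0, 0, 0, 0], [-0.036, 0.011, -0.008, 0, 0, 0, 0], [-0.038, -0.001, -0.009, 0, 0, 0, 0], [-0.037, -0.014, -0.011, 0, 0, 0, 0], [-0.031, -0.028, -0.01, 0, 0, 0, 0]]
crank,tray [(np.float64(3.7), np.float64(2.11)), (np.float64(3.8), np.float64(2.1)), (np.float64(4.0)
[... 1020 characters left out ...]
35), np.float64(2.09)), (np.float64(3.2), np.float64(2.08)), (np.float64(3.1), np.float64(2.08)), (np.float64(3.05), np.float64(2.09)), (np.float64(3.0), np.float64(2.09)), (np.float64(2.95), np.float64(2.09)), (np.float64(2.95), np.float64(2.09))] theta end 20.626
[[-0.046, 0.01, -0.01, 0, 0, 0, 0], [-0.045, -0.009, -0.012, 0, 0, 0, 0], [-0.036, -0.024, -0.012, 0, 0, 0, 0], [-0.024, -0.035, -0.01, 0, 0, 0, 0], [-0.01, -0.04, -0.007, 0, 0, 0, 0], [0.004, -0.04, -0.003, 0, 0, 0, 0], [0.016, -0.036, -0.001, 0, 0, 0, 0], [0.025, -0.027, 0.003, 0, 0, 0, 0], [0.03, -0.019, 0.005, 0, 0, 0, 0], [0.035, -0.009, 0.007, 0, 0, 0, 0], [0.034, 0.002, 0.009, 0, 0, 0, 0], [0.032, 0.012, 0.009, 0, 0, 0, 0]]
```

apply_moves([
  [0.033,0.015,0.01,0,0,0,0],
  [0.026,0.025,0.009,0,0,0,0],
  [0.017,0.032,0.008,0,0,0,0],
  [0.007,0.034,0.006,0,0,0,0],
  [-0.003,0.036,0.003,0,0,0,0],
  [-0.014,0.032,0.001,0,0,0,0],
  [-0.022,0.029,-0.003,0,0,0,0],
  [-0.03,0.02,-0.004,0,0,0,0],
  [-0.036,0.011,-0.008,0,0,0,0],
  [-0.038,-0.001,-0.009,0,0,0,0],
  [-0.037,-0.014,-0.011,0,0,0,0],
  [-0.031,-0.028,-0.01,0,0,0,0],
])

```text
time: 12.2
eef_pos: [453.6, 50.3, 192.8]
tcp_rot: [2.943, 0.176, 2.732]
wrist_force: [7.9, -4.1, -2.0]
grip_width: 0.287
finger_force: 30.0
```

apply_moves([
  [-0.019,-0.039,-0.01,0,0,0,0],
  [-0.004,-0.045,-0.006,0,0,0,0],
  [0.013,-0.046,-0.002,0,0,0,0],
  [0.031,-0.038,0.003,0,0,0,0],
  [0.044,-0.023,0.008,0,0,0,0],
  [0.05,-0.003,0.012,0,0,0,0],
  [0.047,0.019,0.013,0,0,0,0],
  [0.034,0.037,0.013,0,0,0,0],
  [0.015,0.049,0.009,0,0,0,0],
  [-0.007,0.051,0.004,0,0,0,0],
  [-0.026,0.044,-0.001,0,0,0,0],
  [-0.041,0.028,-0.006,0,0,0,0],
])

```text
time: 13.4
eef_pos: [521.0, 67.2, 211.0]
tcp_rot: [2.947, 0.173, 2.733]
wrist_force: [-2.9, -12.2, 3.2]
grip_width: 0.284
finger_force: 30.0
```

apply_moves([
  [-0.046,0.01,-0.01,0,0,0,0],
  [-0.045,-0.009,-0.012,0,0,0,0],
  [-0.036,-0.024,-0.012,0,0,0,0],
  [-0.024,-0.035,-0.01,0,0,0,0],
  [-0.01,-0.04,-0.007,0,0,0,0],
  [0.004,-0.04,-0.003,0,0,0,0],
  [0.016,-0.036,-0.001,0,0,0,0],
  [0.025,-0.027,0.003,0,0,0,0],
  [0.03,-0.019,0.005,0,0,0,0],
  [0.035,-0.009,0.007,0,0,0,0],
  [0.034,0.002,0.009,0,0,0,0],
  [0.032,0.012,0.009,0,0,0,0],
])

```text
time: 14.6
eef_pos: [530.1, -40.4, 201.0]
tcp_rot: [2.943, 0.173, 2.729]
wrist_force: [-4.0, 3.1, 7.7]
grip_width: 0.287
finger_force: 30.0
```

```bash
python3 - <<'E'
from plan import *
now()
for i in range(2):plan([2.09]*12,cap=5.2)
save()
E
```

```text
t 14.6 F [-4.   3.1  7.7] tau [0.38 0.54 0.12] r 61.02 h 0.77 phi lag -0.013 grip 0.287
crank,tray [(np.float64(3.0), np.float64(2.1)), (np.float64(3.05), np.float64(2.1)), (np.float64(3.15), np.float64(2.1)), (np.float64(3.25), np.float64(2.1)), (np.float64(3.4), np.float64(2.1)), (np.float64(3.55), np.float64(2.1)), (np.float64(3.7), np.float64(2.11)), (np.float64(3.8), np.float64(2.1)), (np.float64(3.95), np.float64(2.09)), (np.float64(4.1), np.float64(2.1)), (np.float64(4.2), np.float64(2.1)), (np.float64(4.3), np.float64(2.1))] theta end 23.145
[[0.028, 0.021, 0.009, 0, 0, 0, 0], [0.02, 0.03, 0.009, 0, 0, 0, 0], [0.01, 0.036, 0.006, 0, 0, 0, 0], [-0.001, 0.039, 0.004, 0, 0, 0, 0], [-0.014, 0.038, 0.002, 0, 0, 0, 0], [-0.027, 0.033, -0.003, 0, 0, 0, 0], [-0.039, 0.022, -0.007, 0, 0, 0, 0], [-0.044, 0.006, -0.01, 0, 0, 0, 0], [-0.044, -0.011, -0.012, 0, 0, 0, 0], [-0.038, -0.029, -0.012, 0, 0, 0, 0], [-0.022, -0.044, -0.011, 0, 0, 0, 0], [-0.003, -0.051, -0.006, 0, 0, 0, 0]]
crank,tray [(np.float64(4.35), np.float64(2.1)), (np.float64(4.35), np.float64(2.09)), (np.float64(4.35), np.float64(2.09)), (np.float64(4.3), np.float64(2.08)), (np.float64(4.25), np.float64(2.08)), (np.float64(4.15), np.float64(2.08)), (np.float64(4.05), np.float64(2.08)), (np.float64(3.9), np.float64(2.07)), (np.float64(3.8), np.float64(2.08)), (np.float64(3.65), np.float64(2.08)), (np.float64(3.5), np.float64(2.08)), (np.float64(3.35), np.float64(2.08))] theta end 25.646
[[0.018, -0.049, -0.002, 0, 0, 0, 0], [0.037, -0.037, 0.005, 0, 0, 0, 0], [0.048, -0.018, 0.009, 0, 0, 0, 0], [0.05, 0.004, 0.013, 0, 0, 0, 0], [0.042, 0.025, 0.013, 0, 0, 0, 0], [0.028, 0.039, 0.011, 0, 0, 0, 0], [0.01, 0.047, 0.008, 0, 0, 0, 0], [-0.008, 0.046, 0.003, 0, 0, 0, 0], [-0.024, 0.039, -0.001, 0, 0, 0, 0], [-0.035, 0.026, -0.005, 0, 0, 0, 0], [-0.039, 0.012, -0.008, 0, 0, 0, 0], [-0.039, -0.001, -0.01, 0, 0, 0, 0]]
```

apply_moves([
  [0.028,0.021,0.009,0,0,0,0],
  [0.02,0.03,0.009,0,0,0,0],
  [0.01,0.036,0.006,0,0,0,0],
  [-0.001,0.039,0.004,0,0,0,0],
  [-0.014,0.038,0.002,0,0,0,0],
  [-0.027,0.033,-0.003,0,0,0,0],
  [-0.039,0.022,-0.007,0,0,0,0],
  [-0.044,0.006,-0.01,0,0,0,0],
  [-0.044,-0.011,-0.012,0,0,0,0],
  [-0.038,-0.029,-0.012,0,0,0,0],
  [-0.022,-0.044,-0.011,0,0,0,0],
  [-0.003,-0.051,-0.006,0,0,0,0],
])

```text
time: 15.8
eef_pos: [441.5, 5.2, 184.8]
tcp_rot: [2.942, 0.174, 2.731]
wrist_force: [7.7, 2.7, -1.8]
grip_width: 0.285
finger_force: 30.0
```

apply_moves([
  [0.018,-0.049,-0.002,0,0,0,0],
  [0.037,-0.037,0.005,0,0,0,0],
  [0.048,-0.018,0.009,0,0,0,0],
  [0.05,0.004,0.013,0,0,0,0],
  [0.042,0.025,0.013,0,0,0,0],
  [0.028,0.039,0.011,0,0,0,0],
  [0.01,0.047,0.008,0,0,0,0],
  [-0.008,0.046,0.003,0,0,0,0],
  [-0.024,0.039,-0.001,0,0,0,0],
  [-0.035,0.026,-0.005,0,0,0,0],
  [-0.039,0.012,-0.008,0,0,0,0],
  [-0.039,-0.001,-0.01,0,0,0,0],
])

```text
time: 17.0
eef_pos: [486.2, 70.7, 202.9]
tcp_rot: [2.945, 0.176, 2.733]
wrist_force: [2.5, -11.4, 4.4]
grip_width: 0.286
finger_force: 30.0
```

```bash
python3 - <<'E'
from plan import *
now();look("scene");refit()
im=cv2.imread(f"pics/r_scene_{st['meas'][-1][0]:.2f}.png")
print([(round(v,2),int(cost(im,"scene",p,v))) for v in np.arange(23.6,27.8,.1)])
json.dump(st,open("st_pre.json","w"))
plan([2.0]*6+[1.8,1.6,1.5,1.4,1.3,1.2],cap=5.2);save()
E
```

```text
t 17.0 F [  2.5 -11.4   4.4] tau [-2.04 -0.29 -0.58] r 59.74 h 0.27 phi lag 0.003 grip 0.286
scene T 13.5 theta meas 25.681 model 25.646 w 2.084
par k,Td,I,b,th0 [ 0.0284  0.0609  0.0159  0.0405 -1.3336] res [-0.001  0.004 -0.012 -0.006  0.019  0.005 -0.004]
[(np.float64(23.6), 3333), (np.float64(23.7), 3674), (np.float64(23.8), 4007), (np.float64(23.9), 4192), (np.float64(24.0), 4244), (np.float64(24.1), 4232), (np.float64(24.2), 4225), (np.float64(24.3), 4233), (np.float64(24.4), 4133), (np.float64(24.5), 3659), (np.float64(24.6), 3082), (np.float64(24.7), 3189), (np.float64(24.8), 3588), (np.float64(24.9), 3921), (np.float64(25.0), 4100), (np.float64(25.1), 4192), (np.float64(25.2), 4229), (np.float64(25.3), 4158), (np.float64(25.4), 3980), (np.float64(25.5), 3447), (np.float64(25.6), 2791), (np.float64(25.7), 2324), (np.float64(25.8), 2837), (np.float64(25.9), 3287), (np.float64(26.0), 3692), (np.float64(26.1), 3943), (np.float64(26.2), 4115), (np.float64(26.3), 4202), (np.float64(26.4), 4198), (np.float64(26.5), 4013), (np.float64(26.6), 3554), (np.float64(26.7), 3162), (np.floa
[... 467 characters left out ...]
np.float64(2.0)), (np.float64(2.2), np.float64(1.86)), (np.float64(1.95), np.float64(1.68)), (np.float64(2.1), np.float64(1.55)), (np.float64(2.15), np.float64(1.45)), (np.float64(2.1), np.float64(1.35)), (np.float64(2.1), np.float64(1.25))] theta end 27.895
[[-0.041, -0.018, -0.012, 0, 0, 0, 0], [-0.026, -0.026, -0.009, 0, 0, 0, 0], [-0.016, -0.031, -0.007, 0, 0, 0, 0], [-0.007, -0.034, -0.006, 0, 0, 0, 0], [0.004, -0.034, -0.003, 0, 0, 0, 0], [0.012, -0.032, -0.001, 0, 0, 0, 0], [0.015, -0.022, 0.001, 0, 0, 0, 0], [0.018, -0.016, 0.003, 0, 0, 0, 0], [0.021, -0.013, 0.003, 0, 0, 0, 0], [0.024, -0.009, 0.005, 0, 0, 0, 0], [0.024, -0.003, 0.005, 0, 0, 0, 0], [0.025, 0.002, 0.007, 0, 0, 0, 0]]
```

apply_moves([
  [-0.041,-0.018,-0.012,0,0,0,0],
  [-0.026,-0.026,-0.009,0,0,0,0],
  [-0.016,-0.031,-0.007,0,0,0,0],
  [-0.007,-0.034,-0.006,0,0,0,0],
  [0.004,-0.034,-0.003,0,0,0,0],
  [0.012,-0.032,-0.001,0,0,0,0],
  [0.015,-0.022,0.001,0,0,0,0],
  [0.018,-0.016,0.003,0,0,0,0],
  [0.021,-0.013,0.003,0,0,0,0],
  [0.024,-0.009,0.005,0,0,0,0],
  [0.024,-0.003,0.005,0,0,0,0],
  [0.025,0.002,0.007,0,0,0,0],
])

```text
time: 18.25
eef_pos: [513.5, -46.8, 196.3]
tcp_rot: [2.943, 0.174, 2.73]
wrist_force: [-2.3, 1.3, 5.2]
grip_width: 0.287
finger_force: 30.0
```

```bash
python3 - <<'E'
from plan import *
now();look("scene");refit()
plan([1.2]*12,cap=5.2);plan([1.2]*9,cap=5.2);save()
E
```

```text
t 18.25 F [-2.3  1.3  5.2] tau [0.19 0.35 0.04] r 61.03 h 0.83 phi lag -0.016 grip 0.287
scene T 14.75 theta meas 27.926 model 27.895 w 1.25
par k,Td,I,b,th0 [ 0.0286  0.0601  0.0158  0.04   -1.3325] res [-0.006 -0.001 -0.016 -0.     0.021  0.009  0.005 -0.01 ]
crank,tray [(np.float64(3.15), np.float64(1.11)), (np.float64(2.75), np.float64(1.18)), (np.float64(2.7), np.float64(1.2)), (np.float64(2.8), np.float64(1.21)), (np.float64(2.85), np.float64(1.21)), (np.float64(2.9), np.float64(1.21)), (np.float64(3.0), np.float64(1.21)), (np.float64(3.05), np.float64(1.2)), (np.float64(3.15), np.float64(1.2)), (np.float64(3.2), np.float64(1.2)), (np.float64(3.25), np.float64(1.2)), (np.float64(3.3), np.float64(1.2))] theta end 29.392
[[0.034, 0.013, 0.009, 0, 0, 0, 0], [0.025, 0.02, 0.009, 0, 0, 0, 0], [0.019, 0.025, 0.007, 0, 0, 0, 0], [0.011, 0.032, 0.007, 0, 0, 0, 0], [0.003, 0.033, 0.004, 0, 0, 0, 0], [-0.007, 0.035, 0.002, 0, 0, 0, 0], [-0.017, 0.031, 0, 0, 0, 0, 0], [-0.026, 0.026, -0.003, 0, 0, 0, 0], [-0.034, 0.017, -0.006, 0, 0, 0, 0], [-0.037, 0.006, -0.008, 0, 0, 0, 0], [-0.037, -0.006, -0.01, 0, 0, 0, 0], [-0.034, -0.019, -0.01, 0, 0, 0, 0]]
crank,tray [(np.float64(3.35), np.float64(1.2)), (np.float64(3.35), np.float64(1.2)), (np.float64(3.4), np.float64(1.21)), (np.float64(3.35), np.float64(1.2)), (np.float64(3.4), np.float64(1.2)), (np.float64(3.35), np.float64(1.2)), (np.float64(3.35), np.float64(1.2)), (np.float64(3.3), np.float64(1.2)), (np.float64(3.25), np.float64(1.19))] theta end 30.472
[[-0.025, -0.029, -0.01, 0, 0, 0, 0], [-0.015, -0.037, -0.008, 0, 0, 0, 0], [-0.002, -0.04, -0.005, 0, 0, 0, 0], [0.011, -0.039, -0.002, 0, 0, 0, 0], [0.024, -0.033, 0.002, 0, 0, 0, 0], [0.032, -0.024, 0.005, 0, 0, 0, 0], [0.038, -0.012, 0.008, 0, 0, 0, 0], [0.038, 0.002, 0.009, 0, 0, 0, 0], [0.035, 0.013, 0.01, 0, 0, 0, 0]]
```

apply_moves([
  [0.034,0.013,0.009,0,0,0,0],
  [0.025,0.02,0.009,0,0,0,0],
  [0.019,0.025,0.007,0,0,0,0],
  [0.011,0.032,0.007,0,0,0,0],
  [0.003,0.033,0.004,0,0,0,0],
  [-0.007,0.035,0.002,0,0,0,0],
  [-0.017,0.031,0,0,0,0,0],
  [-0.026,0.026,-0.003,0,0,0,0],
  [-0.034,0.017,-0.006,0,0,0,0],
  [-0.037,0.006,-0.008,0,0,0,0],
  [-0.037,-0.006,-0.01,0,0,0,0],
  [-0.034,-0.019,-0.01,0,0,0,0],
])

```text
time: 19.5
eef_pos: [463.1, 59.7, 196.1]
tcp_rot: [2.943, 0.176, 2.732]
wrist_force: [6.5, -6.4, -0.9]
grip_width: 0.284
finger_force: 30.0
```

apply_moves([
  [-0.025,-0.029,-0.01,0,0,0,0],
  [-0.015,-0.037,-0.008,0,0,0,0],
  [-0.002,-0.04,-0.005,0,0,0,0],
  [0.011,-0.039,-0.002,0,0,0,0],
  [0.024,-0.033,0.002,0,0,0,0],
  [0.032,-0.024,0.005,0,0,0,0],
  [0.038,-0.012,0.008,0,0,0,0],
  [0.038,0.002,0.009,0,0,0,0],
  [0.035,0.013,0.01,0,0,0,0],
])

```text
time: 20.4
eef_pos: [531.2, -39.9, 201.3]
tcp_rot: [2.943, 0.172, 2.73]
wrist_force: [-5.8, 2.2, 8.9]
grip_width: 0.28
finger_force: 30.0
```

```bash
python3 - <<'E'
from plan import *
now();look("scene");refit()
plan([1.,.95,.85,.75,.65,.55,.45,.35,.2],cap=5.2);plan([0,0,0],cap=1.);save()
E
```

```text
t 20.4 F [-5.8  2.2  8.9] tau [0.47 0.79 0.26] r 61.1 h 0.77 phi lag -0.003 grip 0.28
scene T 16.9 theta meas 30.456 model 30.472 w 1.194
par k,Td,I,b,th0 [ 0.0292  0.0606  0.0158  0.0404 -1.3337] res [-0.002 -0.017  0.005  0.022  0.009  0.    -0.011  0.008]
crank,tray [(np.float64(3.5), np.float64(0.92)), (np.float64(2.9), np.float64(0.94)), (np.float64(2.5), np.float64(0.87)), (np.float64(2.3), np.float64(0.79)), (np.float64(2.1), np.float64(0.68)), (np.float64(1.95), np.float64(0.58)), (np.float64(1.8), np.float64(0.48)), (np.float64(1.7), np.float64(0.39)), (np.float64(1.35), np.float64(0.25))] theta end 31.133
[[0.031, 0.027, 0.011, 0, 0, 0, 0], [0.017, 0.03, 0.007, 0, 0, 0, 0], [0.007, 0.029, 0.005, 0, 0, 0, 0], [0.001, 0.027, 0.004, 0, 0, 0, 0], [-0.005, 0.025, 0.001, 0, 0, 0, 0], [-0.01, 0.022, 0.001, 0, 0, 0, 0], [-0.011, 0.018, -0.001, 0, 0, 0, 0], [-0.014, 0.015, -0.002, 0, 0, 0, 0], [-0.013, 0.01, -0.002, 0, 0, 0, 0]]
crank,tray [(np.float64(1.0), np.float64(0.08)), (np.float64(1.0), 0.0), (np.float64(1.0), 0.0)] theta end 31.151
[[-0.01, 0.006, -0.001, 0, 0, 0, 0], [-0.011, 0.006, -0.002, 0, 0, 0, 0], [-0.011, 0.004, -0.002, 0, 0, 0, 0]]
```

apply_moves([
  [0.031,0.027,0.011,0,0,0,0],
  [0.017,0.03,0.007,0,0,0,0],
  [0.007,0.029,0.005,0,0,0,0],
  [0.001,0.027,0.004,0,0,0,0],
  [-0.005,0.025,0.001,0,0,0,0],
  [-0.01,0.022,0.001,0,0,0,0],
  [-0.011,0.018,-0.001,0,0,0,0],
  [-0.014,0.015,-0.002,0,0,0,0],
  [-0.013,0.01,-0.002,0,0,0,0],
  [-0.01,0.006,-0.001,0,0,0,0],
  [-0.011,0.006,-0.002,0,0,0,0],
  [-0.011,0.004,-0.002,0,0,0,0],
])

```text
time: 21.65
eef_pos: [515.4, 68.9, 209.8]
tcp_rot: [2.946, 0.173, 2.732]
wrist_force: [-1.8, -6.1, 3.2]
grip_width: 0.282
finger_force: 30.0
```

```bash
python3 - <<'E'
from plan import *
now();look("scene,top,scene,top");refit();now();save()
im=cv2.imread(sorted(__import__("glob").glob("pics/r_top_*"))[-1]);m=st["meas"][-1][1]
g=im.copy();L=labels("top",p,m);k=cv2.morphologyEx(L,cv2.MORPH_GRADIENT,np.ones((2,2)))>0;g[k]=(0,0,255)
u=proj("top",P(p,60,0,0))[0].astype(int);b=cv2.imread(f"pics/r_scene_{st['meas'][-2][0]:.2f}.png")
cv2.imwrite("pics/v3.png",cv2.resize(np.hstack([im[u[1]-60:u[1]+65,u[0]-65:u[0]+65],g[u[1]-60:u[1]+65,u[0]-65:u[0]+65]]),None,fx=3,fy=3,interpolation=0))
E
```

```text
t 21.65 F [-1.8 -6.1  3.2] tau [-1.01  0.36 -0.22] r 59.3 h 0.36 phi lag -0.008 grip 0.282
scene T 18.15 theta meas 31.21 model 31.151 w 0.0
top T 18.2 theta meas 31.222 model 31.151 w 0.0
scene T 18.25 theta meas 31.209 model 31.151 w 0.0
top T 18.3 theta meas 31.223 model 31.151 w 0.0
par k,Td,I,b,th0 [ 0.0277  0.06    0.016   0.0399 -1.3281] res [ 0.008  0.012 -0.012  0.029  0.003 -0.009  0.004 -0.01 ]
t 21.85 F [-3.4 -4.9  4.3] tau [-0.92  0.4  -0.14] r 59.23 h 0.35 phi lag -0.011 grip 0.285
```

View pics/v3.png

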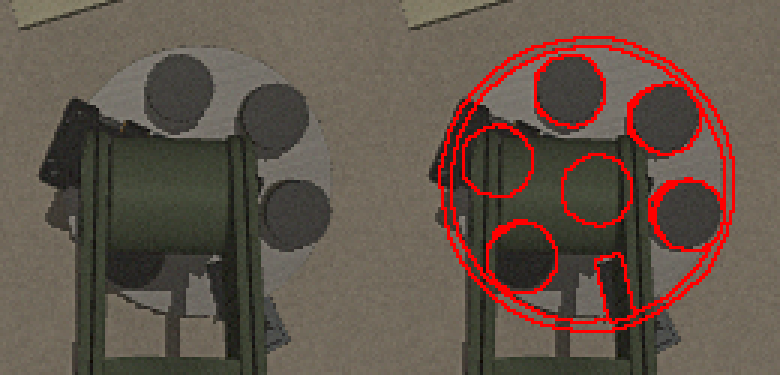

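```bash
python3 - <<'E'
from car import *
y=np.array(json.load(open("fit.json")));im=cv2.imread("pics/top0.png")
x0,y0=318,222;f=12;g=cv2.resize(im[y0:y0+42,x0:x0+52],None,fx=f,fy=f,interpolation=0)
g=np.clip(g.astype(int)*2,0,255).astype(np.uint8)
for dy,col in((-.03,(255,0,0)),(0,(0,0,255)),(.03,(0,255,0))):
    # keep lid-level centre fixed when yaw changes
    q=y[:3].copy();q[2]+=dy;q[:2]+=(P(y[:3],110,0,0)-P(q,110,0,0))[:2]
    R=Ro.from_euler('z',q[2]).as_matrix()
    L=np.array([[-d,0,z] for d,z in((140,50),(156,50),(165,50),(180,50))])@R.T+np.array([q[0],q[1],0])
    px=(proj("top",L)-[x0,y0]+.5)*f
    cv2.polylines(g,[px.astype(int)],False,col,1);cv2.circle(g,tuple(px[1].astype(int)),4,col,-1)
cv2.imwrite("pics/v4.png",g);print(g.shape)
E
```

```text
(504, 624, 3)
```

View pics/v4.png

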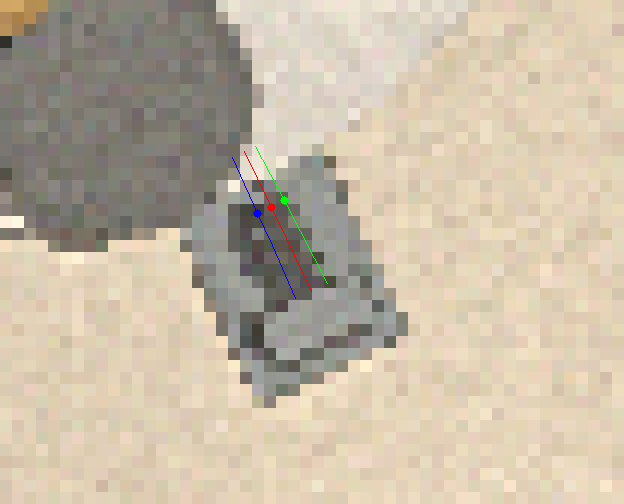

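```bash
cat >> plan.py <<'E'
def nudge(prof,th0,q):
    seg=[];ph=0
    for c in prof:seg.append([.1,ph,ph+c*.1]);ph+=c*.1
    return sim(list(q[:4])+[th0],seg+[[.3,ph,ph]],st["lag"])[-1,0]-th0
def emit_prof(prof):
    ph=st["phi"]+np.cumsum(np.array(prof)*.1);emit(ph)
E
python3 - <<'E'
from plan import *
q=np.array(st["par"])
for pr in([1,2.0,2.4,1],[1,2.2,2.2,2.2,1],[1,2.2,2.4,2.2,1],[1,2.2,2.6,2.6,1],[1,2.4,2.4,2.4,2.4,1],[1,2.2,2.2,2.2,2.2,1]):
    print(pr,[round(nudge(pr,31.215,q*np.array([1,s,1,1,1])),3) for s in(1,.95,.9)])
pr=[1,2.2,2.4,2.2,1,0];emit_prof(pr);save()
E
```

```text
[1, 2.0, 2.4, 1] [np.float64(0.045), np.float64(0.053), np.float64(0.062)]
[1, 2.2, 2.2, 2.2, 1] [np.float64(0.091), np.float64(0.105), np.float64(0.119)]
[1, 2.2, 2.4, 2.2, 1] [np.float64(0.101), np.float64(0.115), np.float64(0.13)]
[1, 2.2, 2.6, 2.6, 1] [np.float64(0.128), np.float64(0.142), np.float64(0.158)]
[1, 2.4, 2.4, 2.4, 2.4, 1] [np.float64(0.189), np.float64(0.21), np.float64(0.232)]
[1, 2.2, 2.2, 2.2, 2.2, 1] [np.float64(0.142), np.float64(0.162), np.float64(0.183)]
[[-0.011, 0.003, -0.003, 0, 0, 0, 0], [-0.026, 0.002, -0.006, 0, 0, 0, 0], [-0.028, -0.004, -0.007, 0, 0, 0, 0], [-0.024, -0.009, -0.007, 0, 0, 0, 0], [-0.01, -0.006, -0.003, 0, 0, 0, 0], [0, 0, 0, 0, 0, 0, 0]]
```

apply_moves([
  [-0.011,0.003,-0.003,0,0,0,0],
  [-0.026,0.002,-0.006,0,0,0,0],
  [-0.028,-0.004,-0.007,0,0,0,0],
  [-0.024,-0.009,-0.007,0,0,0,0],
  [-0.01,-0.006,-0.003,0,0,0,0],
  [0,0,0,0,0,0,0],
])

```text
time: 22.45
eef_pos: [466.6, 61.9, 197.2]
tcp_rot: [2.944, 0.175, 2.731]
wrist_force: [1.6, -4.0, 3.1]
grip_width: 0.283
finger_force: 30.0
```

```bash
python3 - <<'E'
from plan import *
now();look("scene,top");save();q=np.array(st["par"])
th=np.mean([m[1] for m in st["meas"][-2:]]);print(th)
for pr in([1,1.8,1.8,1],[1,2,2,1],[1,2.2,2.2,1],[1,2.2,2.4,1],[1,2.4,2.4,1]):
    print(pr,[round(nudge(pr,th,q*np.array([1,s,1,1,1])),3) for s in(1,.95,.9)])
E
```

```text
t 22.45 F [ 1.6 -4.   3.1] tau [-0.79 -0.24 -0.19] r 59.57 h 0.33 phi lag -0.013 grip 0.283
scene T 18.95 theta meas 31.315 model 31.314 w 0.0
top T 19.0 theta meas 31.33 model 31.314 w 0.0
31.322090697781498
[1, 1.8, 1.8, 1] [np.float64(0.023), np.float64(0.03), np.float64(0.038)]
[1, 2, 2, 1] [np.float64(0.039), np.float64(0.047), np.float64(0.055)]
[1, 2.2, 2.2, 1] [np.float64(0.056), np.float64(0.064), np.float64(0.073)]
[1, 2.2, 2.4, 1] [np.float64(0.063), np.float64(0.072), np.float64(0.081)]
[1, 2.4, 2.4, 1] [np.float64(0.073), np.float64(0.082), np.float64(0.092)]
```

```bash
python3 - <<'E'
from plan import *
emit_prof([1,2.4,2.4,1,0]);save()
E
```

```text
[[-0.009, -0.007, -0.003, 0, 0, 0, 0], [-0.019, -0.02, -0.007, 0, 0, 0, 0], [-0.014, -0.025, -0.006, 0, 0, 0, 0], [-0.004, -0.011, -0.002, 0, 0, 0, 0], [0, -0, -0, 0, 0, 0, 0]]
```

apply_moves([
  [-0.009,-0.007,-0.003,0,0,0,0],
  [-0.019,-0.02,-0.007,0,0,0,0],
  [-0.014,-0.025,-0.006,0,0,0,0],
  [-0.004,-0.011,-0.002,0,0,0,0],
  [0,0,0,0,0,0,0],
  [0,0,0,0,0,0,0],
])

```text
time: 23.15
eef_pos: [444.0, 31.6, 188.3]
tcp_rot: [2.942, 0.173, 2.73]
wrist_force: [2.3, -1.6, 3.6]
grip_width: 0.28
finger_force: 30.0
```

```bash
python3 - <<'E'
from plan import *
st["seg"].append([.1,st["phi"],st["phi"]])
now();look("scene,top");save();print(np.mean([m[1] for m in st["meas"][-2:]]),"tool y",Ro.from_euler('xyz',observe()["tcp_rot"]).apply([0,1,0]),"radial",e(st["phi"]),a)
E
```

```text
t 23.15 F [ 2.3 -1.6  3.6] tau [-0.32 -0.37 -0.09] r 60.13 h 0.39 phi lag 0.007 grip 0.28
scene T 19.65 theta meas 31.383 model 31.387 w 0.0
top T 19.7 theta meas 31.403 model 31.387 w 0.0
31.39275749777632 tool y [0.3603527  0.91222974 0.19489184] radial [-0.9319884   0.30967602 -0.18841017] [-0.23283026 -0.11303702  0.96592583]
```

apply_moves([
  [0,0,0,0,0,0,0.35],
  [0,0,0,0,0,0,0.5],
  [0,0,0,0,0,0,0.75],
  [0,0,0,0,0,0,0.75],
  [0,0,0,0,0,0,0.75],
  [-0.005,-0.0025,0.022,0,0,0,0.75],
  [-0.0105,-0.005,0.0435,0,0,0,0.75],
  [-0.0105,-0.005,0.0435,0,0,0,0.75],
  [-0.0105,-0.005,0.0435,0,0,0,0.75],
  [-0.0105,-0.005,0.0435,0,0,0,0.75],
])

```text
time: 24.25
eef_pos: [419.6, 20.2, 286.7]
tcp_rot: [2.943, 0.172, 2.731]
wrist_force: [-0.0, -0.6, 0.4]
grip_width: 0.748
finger_force: 0.0
```

apply_moves([
  [-0.03,0.06,0,0,0,0,0.75],
  [-0.03,0.08,0,0,0,0,0.75],
  [-0.03,0.08,0,0,0,0,0.75],
  [-0.03,0.08,0,0,0,0,0.75],
  [-0.03,0.08,0,0,0,0,0.75],
  [-0.03,0.08,0,0,0,0,0.75],
  [-0.03,0.04,0,0,0,0,0.75],
  [0,0,0,0,0,0,0.75],
])

```text
time: 25.05
eef_pos: [313.4, 272.4, 285.7]
tcp_rot: [2.943, 0.171, 2.736]
wrist_force: [-0.5, -0.3, -0.0]
grip_width: 0.75
finger_force: 0.0
```

```bash
python3 - <<'E'
from plan import *
s=observe();print(s["time"],s["eef_pos"])
for c in("top","scene"):
    im=camera(c);cv2.imwrite(f"pics/end_{c}.png",im);print(c,theta(im,c,31.39,None,.3))
im=cv2.imread("pics/end_top.png");x0,y0=280,160
g=np.clip(cv2.resize(im[y0:y0+92,x0:x0+90],None,fx=6,fy=6,interpolation=0).astype(int)*2,0,255).astype(np.uint8)
cv2.imwrite("pics/v5.png",g)
E
```

```text
25.05 [313.39959623 272.40866082 285.69101953]
top 31.401549691175493
scene 31.388581042381233
```

View pics/v5.png

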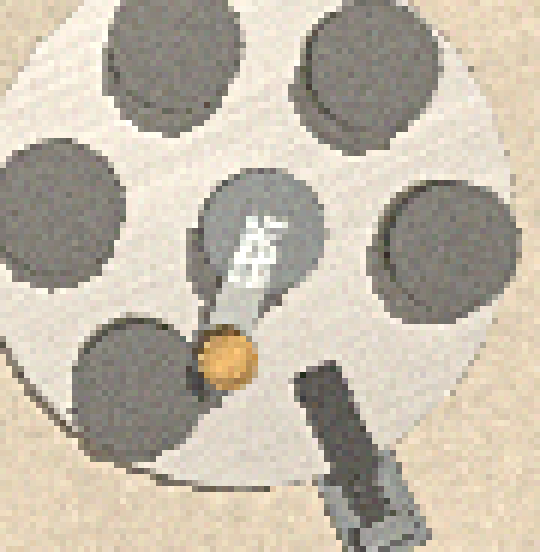

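```bash
python3 -c "
from cell import *
print(observe()['time'],hand_in())"
```

```text
the job is handed in; nothing more can be done
25.15 None
```

The job is handed in: my fitted model, checked against the camera pictures, puts the tray at about 20 turns a minute for roughly 8.4 s, with a spin-up peak near 25. It came to rest with the bar within about 1° (2 mm) of the pointer, the knob is released, and the arm was clear at 25 s with nothing else touched.

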